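# Unplug the block clamp's quick coupler

## Task

The block clamp is to be connected to its pump: pull back the spring sleeve of its quick coupler until the red blanking plug pops out part way, and let go so that the sleeve springs fully home. Then draw the plug out and lay it on its side in the blue tray, lowering it to the floor of the tray before you let it go. Leave the other things on the bench, and what lies in the yellow tray, where they are.

Things in the scene. Friction and masses are not known exactly. Their poses are not given: they have to be found in the camera images.
- coupler: Block clamp fixed to the bench with a horizontal quick coupler at its front. Origin on the bench under the middle of the sleeve at home; z up, +x back along the coupler's axis to the clamp, -x out of its mouth. Axis 66 mm above the bench, free space beneath. Along x in mm: mouth -22, brass stem to +55, manifold +55 to +120 (90 wide, 88 high), graphite block from +140 to +270 (100 wide, 118 high).
- sleeve (a joint): Steel spring sleeve: how far it is pulled back towards the clamp, in m: 0 home, 0.014 at most. Spring 6 N at home, 12 N fully back; it returns by itself. Pulled back over 8 mm it frees the plug, which a damped inner spring (6 N) then pushes out by 14 mm within about 0.3 s; there it rests loosely in the mouth. Let go before the plug has moved out, it locks again.
- sleeve_grip (a point): Middle of the sleeve, on its axis; moves with it. Waist 34 mm diameter and 34 mm long (dark grooves round it), between two end lips of 40 mm diameter and 5 mm length. Axes as the coupler's.
- mouth (a point): Centre of the coupler's mouth, on the axis; axes as the coupler's, +x into it.
- plug: Loose blanking plug, 120 g: red square head 28 x 28 mm, 36 mm long, steel stem 14.5 mm in diameter reaching 41 mm from the head. Origin in the middle of the head, +x towards the stem's tip (59 mm away), z up at the start. Coupler x of its origin: locked -46 mm, popped out about -61 mm, stem clear of the mouth below -81 mm. In the mouth it may sag by a few degrees.
- tray: Blue steel tray fixed to the bench, outside 130 (its x) x 170 (its y) x 24 mm high, walls and floor 4 mm. Origin at the centre of its underside. Lying in it, the plug's origin is 18 mm above the tray's origin. It may stand in either of two places.
- scrap_tray: Yellow tray of the same size, in the other place; not for the plug. Origin at the centre of its underside.
- slug: Steel slug, 32 mm diameter, 30 mm high, standing in the yellow tray. Bystander.
- offcut: Dark offcut 50 x 35 x 20 mm in the yellow tray. Bystander.
- spanner: Steel spanner lying flat on the bench, below the coupler's height. Bystander.
- marker: White and black marker pen lying on the bench, 130 mm long, 19 mm high. Bystander.

How it is judged:
By the outcome, as a careful person would: the job done as asked, in the order asked, and still so for the second after the job is handed in, with the robot touching nothing.
It also fails if it takes over 45 s, if anything falls off the work surface, if the arm or the gripper's body presses on something with over 40 N, if the wrist force passes 120 N, or if a joint passes its speed limit or range.

## Robot

A 6-joint arm with a two-finger parallel gripper is mounted at the origin on the work surface. World frame = base frame: x ahead of the robot, y to its left, z up, the work surface at z = 0. Lengths are in m, angles in rad, forces in N, time in s.
With the tool pointing down it reaches from about 0.325 to 0.775 m from the base axis. Payload 9.3 kg.
Tool frame: the origin (TCP) lies midway between the tips of the shut fingers; the grasp point (between the pads) lies 19 mm behind it; z points along the fingers, y is the line along which they close (so a half turn about z gives the same grasp; the last joint's range is limited). The gripper opens to 85 mm and grips with 20 to 120 N. Pads are 22 mm wide; open, the fingers measure 114 mm over their backs; the gripper's body (76 mm by 85 mm) begins 54 mm behind the grasp point. The pads swing forward as they close: fully open they stand 13 mm farther back than shut.
Start: joints at [0.971, 0.259, 0.021, 1.334, 0, 1.418], TCP at [0.238, 0.496, 0.231] pointing down, gripper open.
Joint ranges: [-3.04, 3.04], [-0.91, 1.82], [-1.04, 1.36], [-1.92, 1.95], [-1.52, 1.45], [-3.14, 3.14]. Speed limits (rad/s): [2.22, 2.22, 2.79, 3.14, 3.14, 3.14].

## Interface

Orientations are given as a 3x3 rotation matrix whose columns are the frame's x, y, z axes.
In Python, from plant import env, job, grab_frame gives the robot as it stands (env), with the cameras as plain functions and the job (job).
- The arm moves only by the tool pendant, called as a command line: name --argument value ..., lists and objects as JSON in quotes. Schema: {"type":"object","properties":{"plan":{"type":"array","items":{"type":"number"},"minItems":4,"maxItems":80},"aperture":{"type":"number"},"grip_n":{"type":"number"},"only":{"type":"string"},"quiet":{"type":"boolean"},"lines":{"type":"string"}},"required":["plan"],"additionalProperties":false}. plan is one flat list of numbers that holds 1 to 20 rows one after another, with no inner brackets; each row has 4 numbers: dx, dy, dz in m, then a turn about the tool's z in rad; each row shifts and turns the commanded pose from where the row before left it, along the tool's axes as they then stand; what a row does not reach is not made up. A row lasts 1/8 s, in which the tool goes at most 0.0625 m and 0.188 rad, less where a joint would pass 70% of its speed; a pose out of reach is approached as far as the arm can. aperture is the finger opening in m, set as the call begins (left out keeps the last). The fingers move at their own pace and stop on an object; grip_n is the grip in N (left out, the last holds). Time passes only in rows, so rows that do not move let the fingers close. The tool returns the time, the measured TCP pose, the force, the opening and the grip force at its end. only (a regular expression) keeps the lines of the reply that match it, lines (a string "A,B") keeps lines A to B, and quiet returns only ok. Input that does not fit is refused with a message, and nothing moves.
- env.state(): the state, without advancing time (a new reading comes with each control period).
- grab_frame(name): name is "side" or "top" or "wrist"; returns a dict with "frame" (480x640x3 uint8, red, green, blue), "intrinsics" (3x3 intrinsics, pixels), "world_from_camera" (4x4, takes a point from camera to world coordinates). Camera axes: x right, y up, looking along -z (the intrinsics and any distortion apply to the point x, -y, -z); pixel columns grow to the right and rows downward; lengths in m; the calibration is good to about 2 mm. The wrist camera is an equidistant fisheye: a pixel r from the principal point sees the ray r / f radians off the axis. A picture is of the moment at which its call begins. There is no depth.
- job.sign_off(): hands the job in; it is judged then, once.
The state is a dict: "time_s": time; "qpos": joint angles; "qd": joint speeds; "joint_torque": joint torques, N m; "tcp_pos": TCP position; "orientation": TCP orientation; "wrist_force": force on the tool from outside, world axes, zero at the start; "moment": the same for the moment, N m; "width": finger opening in m; "gripper_force": force on a finger pad.
Only numpy, scipy, OpenCV 4.12 (cv2) and the standard library are available. Lean on these libraries where they do the work, as an engineer would, in place of code of your own. Each camera call takes 0.05 s, during which the arm holds its last target. There are 200 camera calls.

## Working session

There is one attempt and no reset: what is moved stays moved. The work goes in short steps, Python scripts to look and compute and a tool call to move; the robot and the scene stay as the last step left them, time stands still between calls to the robot, and variables do not carry over. Pictures are saved under pics/ and viewed, at most 10 in all, crops included, and the job is handed in when it is done.

```bash
ls; mkdir -p pics
```

Run:
```python
from plant import env, job, grab_frame
import cv2,numpy as np
s=env.state();print(s)
for n in("top","side"):
    f=grab_frame(n);cv2.imwrite(f"pics/{n}0.png",f["frame"][:,:,::-1]);np.savez(f"pics/{n}0.npz",**f)
    print(n,f["intrinsics"],f["world_from_camera"],f.keys())
```

```text
pics
plant.py
{'time_s': 0.0, 'qpos': array([ 9.71393275e-01,  2.59183090e-01,  2.07311124e-02,  1.33369153e+00,
       -2.27007444e-05,  1.41822788e+00]), 'qd': array([ 0.00334413,  0.00018163, -0.00064005,  0.00093574,  0.00016959,
        0.00028435]), 'joint_torque': array([-6.18572994e-04, -5.55645847e+01,  3.44528425e+01,  1.38120318e-02,
       -1.93637147e-04,  6.56552231e-06]), 'tcp_pos': array([0.23748964, 0.49575846, 0.23065905]), 'orientation': array([[-9.01819364e-01,  4.32112584e-01, -7.41267622e-04],
       [ 4.32113182e-01,  9.01818680e-01, -1.12513588e-03],
       [ 1.82303616e-04, -1.33498083e-03, -9.99999092e-01]]), 'wrist_force': array([ 0.59538984, -0.99065247,  0.41648807]), 'moment': array([-0.01976477, -0.03003755,  0.02912316]), 'gripper_force': 0.0, 'width': 0.0855714546969702}
top [[608.0039452    0.         318.41573815]
 [  0.         608.0039452  235.54762184]
 [  0.           0.           1.        ]] [[-0.01309084  0.98110298 -0.19304292  0.3683536 ]
 [-0.99978168 -0.01598725 -0.01345379 -0.08088697]
 [-0.01628578  0.19282466  0.98109807  0.94315322]
 [ 0.          0.          0.          1.        ]] dict_keys(['frame', 'intrinsics', 'world_from_camera'])
side [[506.97875593   0.         323.93696777]
 [  0.         506.97875593 245.70745817]
 [  0.           0.           1.        ]] [[-0.98551323  0.12409282 -0.11560556  0.4618791 ]
 [-0.16954513 -0.73796695  0.65319157  0.46193037]
 [-0.0042567   0.6633293   0.74831552  0.66198567]
 [ 0.          0.          0.          1.        ]] dict_keys(['frame', 'intrinsics', 'world_from_camera'])
```

View pics/top0.png

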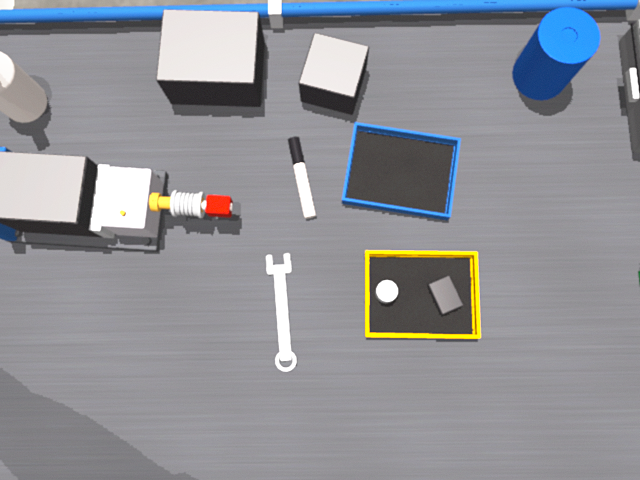

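View pics/side0.png

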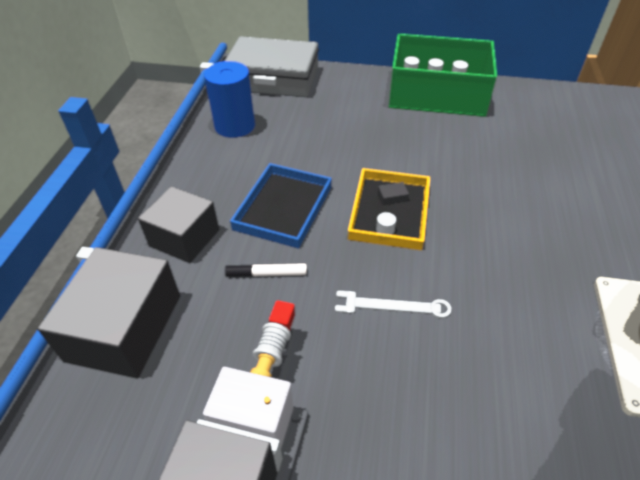

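The top view shows the coupler at the left with its mouth towards image right: sleeve at about (188,204), red head at (219,206). The blue tray is at (402,170) and the yellow one at (422,295). The side view shows the same things, with the head at (283,315) and the sleeve at (270,345). Next I measure these.

Create h.py:
```python
import numpy as np,cv2
def ray(f,uv):
    K=f["intrinsics"];T=f["world_from_camera"]
    uv=np.atleast_2d(np.asarray(uv,float))
    d=np.c_[(uv[:,0]-K[0,2])/K[0,0],-(uv[:,1]-K[1,2])/K[1,1],-np.ones(len(uv))]@T[:3,:3].T
    return T[:3,3],d/np.linalg.norm(d,axis=1)[:,None]
def plane(f,uv,z):
    o,d=ray(f,uv);return o+d*((z-o[2])/d[:,2])[:,None]
def tri(fa,a,fb,b):
    o1,d1=ray(fa,a);o2,d2=ray(fb,b);d1=d1[0];d2=d2[0]
    t=np.linalg.lstsq(np.c_[d1,-d2],o2-o1,rcond=None)[0]
    p,q=o1+t[0]*d1,o2+t[1]*d2;return (p+q)/2,np.linalg.norm(p-q)
def biggest(m):
    c=cv2.findContours(m.astype(np.uint8),cv2.RETR_EXTERNAL,cv2.CHAIN_APPROX_NONE)[0]
    return max(c,key=cv2.contourArea)
def red(im):
    r,g,b=[im[...,i].astype(int) for i in range(3)];return (r>90)&(r>2.5*g)&(r>2.5*b)
```

Run:
```python
from h import *
F={n:dict(np.load(f"pics/{n}0.npz")) for n in("top","side")}
np.set_printoptions(precision=4,suppress=True)
c={}
for n in F:
    im=F[n]["frame"];k=biggest(red(im));R=cv2.minAreaRect(k);c[n]=R[0];print(n,"red",R,cv2.boundingRect(k));
print(tri(F["top"],c["top"],F["side"],c["side"]))
f=F["top"];print("red top-plane corners",plane(f,cv2.boxPoints(cv2.minAreaRect(biggest(red(f["frame"])))),.08))
im=f["frame"].astype(int)
bl=(im[...,2]>100)&(im[...,2]>1.7*im[...,0])
bl[:115]=0;bl[225:]=0;bl[:,:330]=0;bl[:,480:]=0
R=cv2.minAreaRect(biggest(bl));p=plane(f,cv2.boxPoints(R),.024);print("tray top",R,p,p.mean(0),np.linalg.norm(np.diff(p,axis=0),axis=1))
ye=(im[...,0]>150)&(im[...,2]<80)&(im[...,1]>100);ye[:,:330]=0
p=plane(f,cv2.boxPoints(cv2.minAreaRect(biggest(ye))),.024);print("yel",p)
# enlarge coupler crops
a=f["frame"][165:245,120:260];b=F["side"]["frame"][290:390,230:310]
A=cv2.resize(a,None,fx=5,fy=5,interpolation=2);B=cv2.resize(b,None,fx=4,fy=4,interpolation=2)
cv2.imwrite("pics/cropT.png",A[...,::-1]);cv2.imwrite("pics/cropS.png",B[...,::-1])
```

```text
top red ((217.9911651611328, 205.63278198242188), (25.34374237060547, 21.35260009765625), 3.814074993133545) (205, 195, 27, 22)
side red ((282.566162109375, 312.7292785644531), (21.52236557006836, 23.297405242919922), 19.440034866333008) (270, 301, 24, 27)
(array([0.5881, 0.0791, 0.0713]), np.float64(0.0013703911488469867))
red top-plane corners [[0.5708 0.0968 0.08  ]
 [0.603  0.0954 0.08  ]
 [0.5998 0.0581 0.08  ]
 [0.5677 0.0597 0.08  ]]
tray top ((401.38763427734375, 170.67977905273438), (110.09496307373047, 83.12100219726562), 8.806793212890625) [[ 0.5997 -0.1035  0.024 ]
 [ 0.7346 -0.1266  0.024 ]
 [ 0.703  -0.2981  0.024 ]
 [ 0.5701 -0.2707  0.024 ]] [ 0.6518 -0.1997  0.024 ] [0.1368 0.1744 0.1357]
yel [[ 0.3926 -0.1356  0.024 ]
 [ 0.5239 -0.1393  0.024 ]
 [ 0.5212 -0.3131  0.024 ]
 [ 0.3903 -0.3048  0.024 ]]
```

View pics/cropT.png

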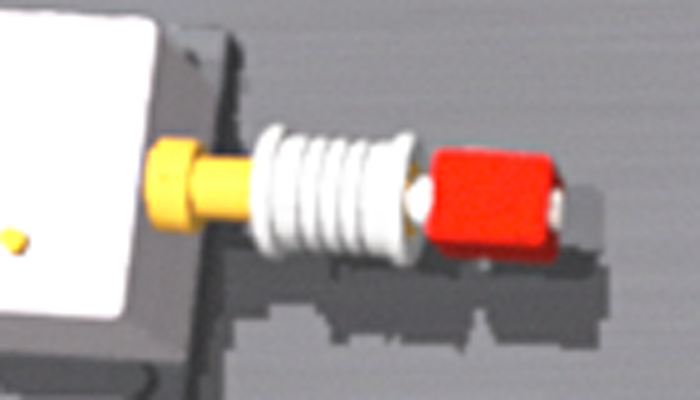

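Run:
```python
from h import *
np.set_printoptions(precision=4,suppress=True)
F={n:dict(np.load(f"pics/{n}0.npz")) for n in("top","side")}
f=F["top"];p=plane(f,[[174,203],[201,204.8],[187.3,203.9],[217.99,205.2],[170,203],[203.8,205]],.066)
print(p);d=p[0]-p[1];print("axis deg",np.degrees(np.arctan2(d[1],d[0])), np.linalg.norm(p[2]-p[3]), np.linalg.norm(p[4]-p[5]))
# tray inner/outer edge direction, approxPoly quad
im=f["frame"].astype(int);bl=(im[...,2]>100)&(im[...,2]>1.7*im[...,0])
bl[:115]=0;bl[225:]=0;bl[:,:330]=0;bl[:,480:]=0
k=cv2.convexHull(biggest(bl));q=cv2.approxPolyDP(k,6,True)[:,0];print(q,plane(f,q,.024))
# predicted side pixel of the sleeve centre
def proj(f,P):
    T=f["world_from_camera"];c=(P-T[:3,3])@T[:3,:3];K=f["intrinsics"];return K[0,0]*c[0]/-c[2]+K[0,2],-K[1,1]*c[1]/-c[2]+K[1,2]
print("side px sleeve",proj(F["side"],p[2]),"head",proj(F["side"],p[3]))
```

```text
[[0.5939 0.146  0.066 ]
 [0.5905 0.1055 0.066 ]
 [0.5922 0.126  0.066 ]
 [0.5894 0.0801 0.066 ]
 [0.594  0.152  0.066 ]
 [0.5901 0.1013 0.066 ]]
axis deg 85.11549050213459 0.04600934410575536 0.05082143702647665
[[354 122]
 [460 138]
 [447 219]
 [342 202]] [[ 0.7332 -0.1276  0.024 ]
 [ 0.7031 -0.2947  0.024 ]
 [ 0.572  -0.2671  0.024 ]
 [ 0.6018 -0.1057  0.024 ]]
side px sleeve (np.float64(272.5588970676683), np.float64(343.50608532752807)) head (np.float64(282.22258464864194), np.float64(315.4705537853421))
```

View pics/cropS.png

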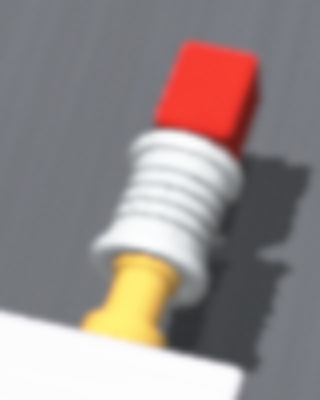

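The side crop puts the sleeve centre at about (272,343), within 1 px of where the top measurement projects. The sleeve is at about (0.592, 0.126, 0.066), the axis points at about 86° and the head is 46 mm from the sleeve, as given. I turn the tool and move above the sleeve.

pendant --plan '[0,0,0,0.17,0,0,0,0.17,0,0,0,0.17,0,0,0,0.17,0,0,0,0.17,0,0,0,0.17,0,0,0,0.174,-0.038,0.042,0,0,-0.038,0.042,0,0,-0.038,0.042,0,0,-0.038,0.042,0,0,-0.038,0.042,0,0,-0.038,0.042,0,0,-0.038,0.042,0,0,-0.038,0.042,0,0,-0.04,0.043,0,0,0,0,0,0]' --aperture 0.085

```text
time_s: 2.22
tcp_pos: [0.5937, 0.1231, 0.2297]
orientation: [[0.074, 0.997, -0.002], [0.997, -0.074, -0.001], [-0.001, -0.002, -1.0]]
wrist_force: [-0.6, 0.1, -0.3]
width: 0.085
gripper_force: 0.0
```

Run:
```python
from plant import env, job, grab_frame
import cv2
print(env.state()["orientation"].round(3))
f=grab_frame("wrist");cv2.imwrite("pics/w1.png",f["frame"][:,:,::-1])
```

```text
[[ 0.074  0.997 -0.002]
 [ 0.997 -0.074 -0.001]
 [-0.001 -0.002 -1.   ]]
```

View pics/w1.png

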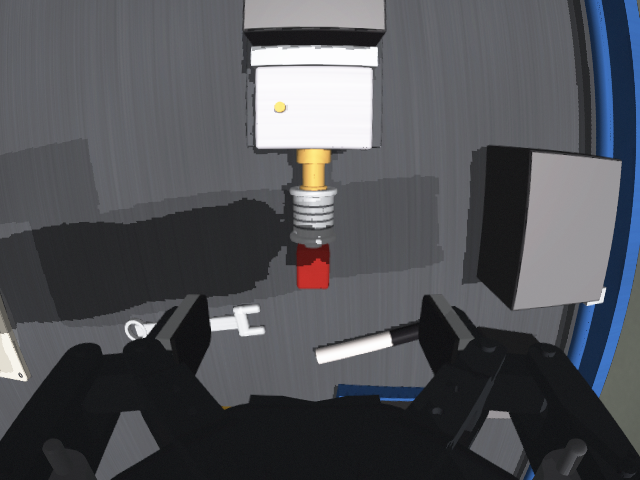

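The wrist view shows the axis upright at column 314: sleeve at rows 188–245, head at (313,266). Column 314 is also midway between the fingers. I check the position against wrist rays.

Add to h.py:
```python
def wplane(f,uv,z):
    K=f["intrinsics"];T=f["world_from_camera"];uv=np.atleast_2d(np.asarray(uv,float))
    a=(uv-[K[0,2],K[1,2]])/K[0,0];r=np.linalg.norm(a,axis=1)[:,None]
    s=a/r*np.sin(r);d=np.c_[s[:,0],-s[:,1],-np.cos(r)]@T[:3,:3].T
    return T[:3,3]+d*((z-T[2,3])/d[:,2])[:,None]
```

Run:
```python
from plant import env, job, grab_frame
from h import *
np.set_printoptions(precision=4,suppress=True)
f=grab_frame("wrist");R=cv2.minAreaRect(biggest(red(f["frame"])));print(R)
print("head top far end, near end, centre",wplane(f,[[313,246],[313.5,288],[313,267]],.08))
print("sleeve",wplane(f,[[314,190],[314,242],[314,208],[292,190],[336,190]],.066))
s=env.state();print(s["tcp_pos"],s["orientation"])
```

```text
((314.5, 273.0), (32.0, 31.0), 90.0)
head top far end, near end, centre [[0.5905 0.1048 0.08  ]
 [0.5882 0.0673 0.08  ]
 [0.5891 0.0865 0.08  ]]
sleeve [[0.5945 0.1489 0.066 ]
 [0.5913 0.104  0.066 ]
 [0.5934 0.1337 0.066 ]
 [0.5763 0.1503 0.066 ]
 [0.6128 0.1476 0.066 ]]
[0.5916 0.1258 0.2305] [[ 0.0714  0.9974 -0.0016]
 [ 0.9974 -0.0714  0.0001]
 [-0.     -0.0016 -1.    ]]
```

Run:
```python
from plant import env, job, grab_frame
from h import *
np.set_printoptions(precision=4,suppress=True)
f=grab_frame("wrist");im=f["frame"]
print(f["world_from_camera"],f["intrinsics"][0])
print([(i,*im[i,314]) for i in range(178,300,2)])
np.savez("pics/w2.npz",**f)
```

```text
[[ 0.9975  0.0684  0.0201  0.5975]
 [-0.0713  0.9602  0.2699  0.1946]
 [-0.0009 -0.2707  0.9627  0.3726]
 [ 0.      0.      0.      1.    ]] [371.6483   0.     314.2961]
[(178, np.uint8(248), np.uint8(215), np.uint8(117)), (180, np.uint8(250), np.uint8(222), np.uint8(121)), (182, np.uint8(250), np.uint8(222), np.uint8(121)), (184, np.uint8(250), np.uint8(222), np.uint8(121)), (186, np.uint8(250), np.uint8(221), np.uint8(120)), (188, np.uint8(250), np.uint8(221), np.uint8(121)), (190, np.uint8(219), np.uint8(171), np.uint8(92)), (192, np.uint8(244), np.uint8(209), np.uint8(115)), (194, np.uint8(125), np.uint8(127), np.uint8(129)), (196, np.uint8(249), np.uint8(250), np.uint8(251)), (198, np.uint8(242), np.uint8(242), np.uint8(244)), (200, np.uint8(227), np.uint8(228), np.uint8(231)), (202, np.uint8(209), np.uint8(212), np.uint8(215)), (204, np.uint8(210), np.uint8(212), np.uint8(217)), (206, np.uint8(212), np.uint8(214), np.uint8(217)), (208, np.uint8(188), np.uint8(190), np.uint8(194)), (210, np.uint8(99), np.uint8(101), np.uint8(104)), (212, np.uint8(212), np.uint8(214), np.uint8(21
[... 1470 characters left out ...]
, np.uint8(190), np.uint8(49), np.uint8(42)), (274, np.uint8(191), np.uint8(50), np.uint8(44)), (276, np.uint8(194), np.uint8(50), np.uint8(45)), (278, np.uint8(193), np.uint8(50), np.uint8(45)), (280, np.uint8(193), np.uint8(50), np.uint8(44)), (282, np.uint8(192), np.uint8(48), np.uint8(43)), (284, np.uint8(194), np.uint8(51), np.uint8(45)), (286, np.uint8(193), np.uint8(49), np.uint8(43)), (288, np.uint8(194), np.uint8(50), np.uint8(44)), (290, np.uint8(166), np.uint8(52), np.uint8(49)), (292, np.uint8(99), np.uint8(100), np.uint8(105)), (294, np.uint8(101), np.uint8(102), np.uint8(107)), (296, np.uint8(99), np.uint8(100), np.uint8(105)), (298, np.uint8(99), np.uint8(101), np.uint8(105))]
```

Run:
```python
from h import *
np.set_printoptions(precision=4,suppress=True)
f=dict(np.load("pics/w2.npz"))
print("rear lip edge",wplane(f,[[314,194]],.086),"lip inner edge",wplane(f,[[314,201]],.086))
print("head top ends",wplane(f,[[314,251.5],[314,291]],.08))
```

```text
rear lip edge [[0.5938 0.1497 0.086 ]] lip inner edge [[0.5934 0.1442 0.086 ]]
head top ends [[0.5903 0.101  0.08  ]
 [0.5877 0.0654 0.08  ]]
```

pendant --plan '[0.0015,0.001,0.047,0,0,0,0.047,0,0,0,0.047,0,0,0,0.035,0,0,0,0.012,0,0,0,0,0,0,0,0,0,0,0,0,0]'

```text
time_s: 3.38
tcp_pos: [0.5935, 0.1279, 0.0447]
orientation: [[0.07, 0.998, 0.002], [0.998, -0.07, 0.0], [0.0, 0.002, -1.0]]
wrist_force: [-0.4, 0.1, -0.3]
width: 0.0848
gripper_force: 0.0
```

pendant --plan '[0,0,0,0,0,0,0,0,0,0,0,0,0,0,0,0,0,0,0,0,0,0,0,0]' --aperture 0.02 --grip_n 60

```text
time_s: 4.12
tcp_pos: [0.5927, 0.1277, 0.0435]
orientation: [[0.07, 0.998, 0.0], [0.998, -0.07, -0.0], [-0.0, 0.0, -1.0]]
wrist_force: [-2.5, -0.8, 4.7]
width: 0.0315
gripper_force: 59.7
```

pendant --plan '[0.003,0,0,0,0.003,0,0,0,0.003,0,0,0,0.003,0,0,0,0.001,0,0,0,0,0,0,0,0,0,0,0,0,0,0,0,0,0,0,0,0,0,0,0]'

```text
time_s: 5.38
tcp_pos: [0.5936, 0.1387, 0.0436]
orientation: [[0.071, 0.997, -0.0], [0.997, -0.071, -0.004], [-0.004, 0.0, -1.0]]
wrist_force: [-2.6, -10.3, 5.8]
width: 0.0319
gripper_force: 59.8
```

Run:
```python
from plant import env, job, grab_frame
import cv2,numpy as np
for n in("side","wrist"):
    f=grab_frame(n);np.savez(f"pics/{n}3.npz",**f)
    im=f["frame"];im=cv2.resize(im[280:400,210:330],None,fx=4,fy=4) if n=="side" else cv2.resize(im[100:340,160:480],None,fx=1.5,fy=2)
    cv2.imwrite(f"pics/{n}3.png",im[:,:,::-1])
a=cv2.imread("pics/side3.png");b=cv2.imread("pics/wrist3.png")
b=cv2.resize(b,(310,480));cv2.imwrite("pics/both3.png",np.hstack([a,b]))
```

```text
(no output)
```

View pics/both3.png

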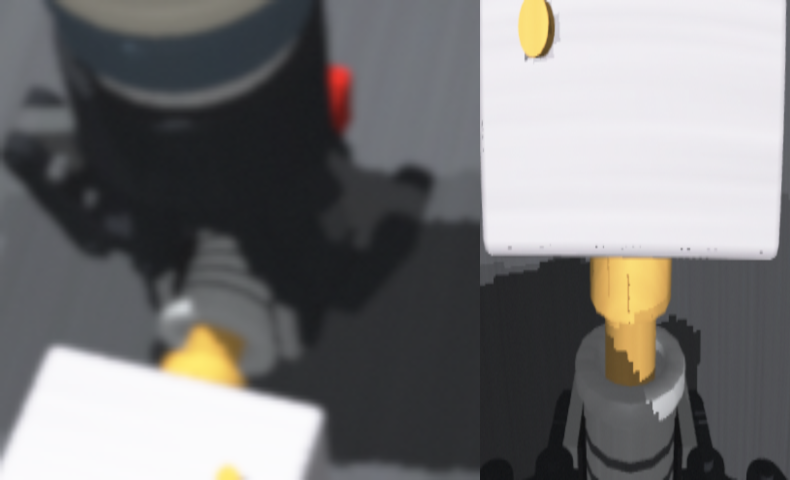

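The gripper covers the coupler, with the sleeve's rear lip close to the brass collar. A sliver of red still shows at side pixel (295,304). The 10.3 N pull means the sleeve is about 10 mm back. I check the plug in the top view.

Run:
```python
from plant import env, job, grab_frame
from h import *
f=grab_frame("top");k=biggest(red(f["frame"]));print(cv2.boundingRect(k),cv2.contourArea(k))
```

```text
(216, 196, 25, 20) 395.0
```

The red right edge moved from 232 to 241 px, about 13 mm, so the plug has popped. I let go, then rise and move over the plug.

pendant --plan '[0,0,0,0,0,0,0,0,0,0,0,0,0,0,0,0,0,0,-0.02,0,0,0,-0.05,0,0,0,-0.05,0,-0.036,0,0,0,-0.036,0,0,0,0,0,0,0,0,0,0,0,0,0,0,0]' --aperture 0.085

```text
time_s: 7.02
tcp_pos: [0.5887, 0.0698, 0.1632]
orientation: [[0.069, 0.998, -0.0], [0.998, -0.069, 0.0], [0.0, -0.0, -1.0]]
wrist_force: [0.3, -0.0, 0.7]
width: 0.0851
gripper_force: 0.0
```

Run:
```python
from plant import env, job, grab_frame
from h import *
np.set_printoptions(precision=4,suppress=True)
F={}
for n in("top","side","wrist"): F[n]=f=grab_frame(n);np.savez(f"pics/{n}4.npz",**f)
c={}
for n in F:
    k=biggest(red(F[n]["frame"]));c[n]=cv2.minAreaRect(k);print(n,c[n],cv2.boundingRect(k),cv2.contourArea(k))
print(tri(F["top"],c["top"][0],F["side"],c["side"][0]))
print(env.state()["tcp_pos"])
a=cv2.resize(F["side"]["frame"][270:390,220:320],(400,480));b=cv2.resize(F["wrist"]["frame"][60:300,220:420],(400,480))
cv2.imwrite("pics/both4.png",np.hstack([a,b])[...,::-1])
```

```text
top ((221.3724365234375, 204.53103637695312), (9.965457916259766, 17.771732330322266), 4.763641834259033) (216, 196, 12, 18) 127.0
side ((284.4862365722656, 309.5458984375), (21.742658615112305, 28.16009521484375), 16.699243545532227) (273, 296, 24, 30) 408.0
wrist ((313.5, 242.5), (59.0, 43.0), 90.0) (292, 213, 44, 60) 2170.5
(array([0.5879, 0.0739, 0.0725]), np.float64(0.0015647031154262371))
[0.5886 0.0696 0.1632]
```

View pics/both4.png

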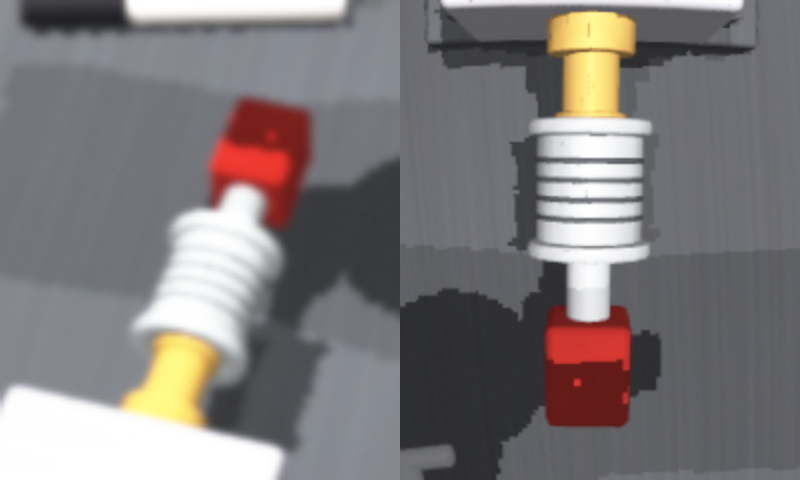

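The plug has popped: bare stem shows between the sleeve and the head. The sleeve's rear lip is back near wrist row 123. In the wrist crop the head's top face covers crop rows 325–425, which is pixel rows 222–272 at column 314.

Run:
```python
from h import *
np.set_printoptions(precision=4,suppress=True)
f=dict(np.load("pics/wrist4.npz"))
print("head top",wplane(f,[[313.5,222.5],[313.5,272.5]],.079))
print("sleeve rear/front top",wplane(f,[[315,120],[315,190]],.086))
```

```text
head top [[0.59   0.0852 0.079 ]
 [0.5877 0.0518 0.079 ]]
sleeve rear/front top [[0.5953 0.148  0.086 ]
 [0.5924 0.1066 0.086 ]]
```

pendant --plan '[-0.001,0,0.04,0,0,0,0.04,0,0,0,0.022,0,0,0,0.007,0,0,0,0,0,0,0,0,0,0,0,0,0]'

```text
time_s: 8.05
tcp_pos: [0.5891, 0.0679, 0.0552]
orientation: [[0.07, 0.998, 0.002], [0.998, -0.07, -0.0], [0.0, 0.002, -1.0]]
wrist_force: [0.3, 0.3, 0.6]
width: 0.085
gripper_force: 0.0
```

pendant --plan '[0,0,0,0,0,0,0,0,0,0,0,0,0,0,0,0,0,0,0,0,0,0,0,0]' --aperture 0.015 --grip_n 50

```text
time_s: 8.8
tcp_pos: [0.5886, 0.0678, 0.0544]
orientation: [[0.07, 0.998, 0.0], [0.998, -0.07, -0.0], [-0.0, 0.0, -1.0]]
wrist_force: [-0.3, -0.9, 3.2]
width: 0.027
gripper_force: 54.4
```

pendant --plan '[-0.003,0,0,0,-0.005,0,0,0,-0.006,0,0,0,-0.007,0,0,0,-0.008,0,0,0,-0.008,0,0,0,-0.008,0,0,0,0,0,0,0,0,0,0,0]'

```text
time_s: 9.93
tcp_pos: [0.5854, 0.0231, 0.0543]
orientation: [[0.07, 0.998, -0.0], [0.998, -0.07, 0.0], [0.0, -0.0, -1.0]]
wrist_force: [0.3, -0.4, -1.5]
width: 0.0269
gripper_force: 54.0
```

Run:
```python
from plant import env, job, grab_frame
from h import *
F={n:grab_frame(n) for n in("side","wrist")}
a=cv2.resize(F["side"]["frame"][240:390,200:350],(400,480));b=cv2.resize(F["wrist"]["frame"][60:360,200:440],(390,480))
cv2.imwrite("pics/both5.png",np.hstack([a,b])[...,::-1])
```

```text
(no output)
```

View pics/both5.png

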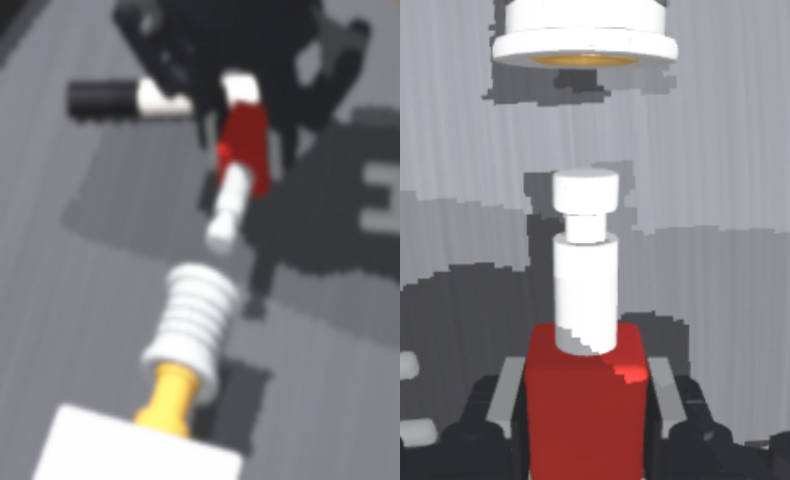

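The plug is fully out and held level, with its stem at wrist-crop column 585. The sleeve sits at home with an empty mouth. I lift, turn by the tray's angle and go over the tray.

pendant --plan '[0,0,-0.03,0,0,0,-0.04,0,0,0,-0.03,0.054,0,0,0,0.054,-0.045,0.021,0,0,-0.046,0.021,0,0,-0.045,0.021,0,0,-0.046,0.021,0,0,-0.045,0.021,0,0,0,0,0,0,0,0,0,0,0,0,0,0]'

```text
time_s: 11.52
tcp_pos: [0.6485, -0.2177, 0.1545]
orientation: [[0.176, 0.984, 0.0], [0.984, -0.176, 0.0], [0.0, 0.0, -1.0]]
wrist_force: [0.6, 0.1, -0.8]
width: 0.027
gripper_force: 54.0
```

Run:
```python
from plant import env, job, grab_frame
from h import *
np.set_printoptions(precision=4,suppress=True)
f=grab_frame("wrist");np.savez("pics/w6.npz",**f);cv2.imwrite("pics/w6.png",f["frame"][...,::-1])
print(env.state()["tcp_pos"])
```

```text
[ 0.6485 -0.2177  0.1546]
```

View pics/w6.png

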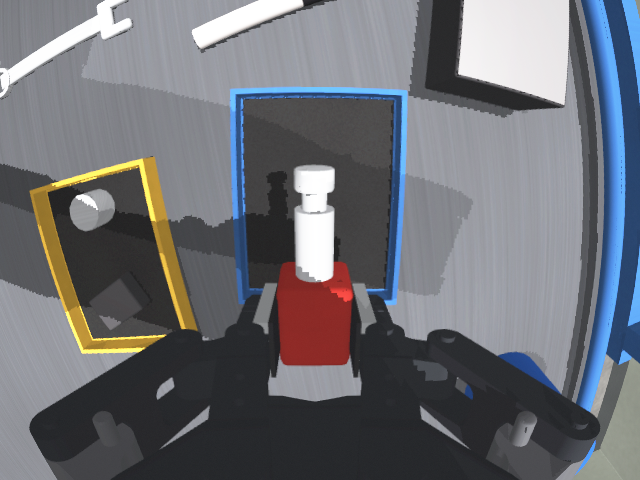

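The held plug is over the blue tray and lined up with it. The rim corners are at about (232,91), (407,91), (238,303) and (397,303). I check the centre by rays.

Run:
```python
from h import *
np.set_printoptions(precision=4,suppress=True)
f=dict(np.load("pics/w6.npz"));p=wplane(f,[[232,91],[407,91],[397,303],[238,303]],.024)
print(p,p.mean(0),np.linalg.norm(np.diff(p,axis=0),axis=1))
```

```text
[[ 0.6084 -0.1047  0.024 ]
 [ 0.7348 -0.1268  0.024 ]
 [ 0.7054 -0.2921  0.024 ]
 [ 0.5765 -0.2689  0.024 ]] [ 0.6562 -0.1981  0.024 ] [0.1283 0.1679 0.131 ]
```

pendant --plan '[0,0.003,0.04,0,0,0,0.045,0,0,0,0.035,0,0,0,0.018,0,0,0,0.005,0,0,0,0,0,0,0,0,0,0,0,0,0]'

```text
time_s: 12.58
tcp_pos: [0.6522, -0.2196, 0.0123]
orientation: [[0.177, 0.984, 0.002], [0.984, -0.177, -0.0], [-0.0, 0.002, -1.0]]
wrist_force: [1.9, 1.5, 3.4]
width: 0.0268
gripper_force: 54.5
```

pendant --plan '[0,0,0.002,0,0,0,0,0,0,0,0.001,0,0,0,0,0,0,0,0,0]'

```text
time_s: 13.2
tcp_pos: [0.6524, -0.2195, 0.0119]
orientation: [[0.177, 0.984, 0.004], [0.984, -0.177, -0.001], [-0.001, 0.004, -1.0]]
wrist_force: [-6.0, 5.5, 24.2]
width: 0.0272
gripper_force: 57.4
```

Contact came about 5 mm early, which fits the head having sagged in the mouth so that its lower edge touches first. I ease the press slightly while staying on the floor.

pendant --plan '[0,0,-0.0015,0,0,0,0,0,0,0,0,0]' --grip_n 25

```text
time_s: 13.58
tcp_pos: [0.6523, -0.2196, 0.0121]
orientation: [[0.177, 0.984, 0.003], [0.984, -0.177, -0.001], [-0.0, 0.003, -1.0]]
wrist_force: [-3.0, 3.5, 13.8]
width: 0.0269
gripper_force: 55.9
```

Run:
```python
from plant import env, job, grab_frame
from h import *
np.set_printoptions(precision=4,suppress=True)
f=grab_frame("wrist");np.savez("pics/w7.npz",**f)
k=biggest(red(f["frame"]));print(cv2.boundingRect(k))
a=f["frame"][120:390,140:500];s=grab_frame("side")["frame"][150:260,220:350]
cv2.imwrite("pics/both7.png",np.hstack([cv2.resize(a,(400,300)),cv2.resize(s,(390,300))])[...,::-1])
```

```text
(277, 262, 76, 104)
```

View pics/both7.png

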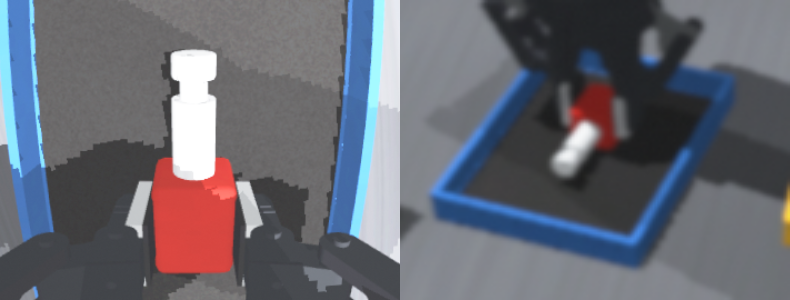

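The plug is inside the blue tray with its head on the floor, between the walls, and the fingers are clear of the walls. I release with a partial opening and rise.

pendant --plan '[0,0,0,0,0,0,0,0,0,0,0,0,0,0,0,0]' --aperture 0.045

```text
time_s: 14.18
tcp_pos: [0.6515, -0.2195, 0.0095]
orientation: [[0.177, 0.984, -0.0], [0.984, -0.177, 0.0], [0.0, -0.0, -1.0]]
wrist_force: [-1.1, 0.0, -0.2]
width: 0.0449
gripper_force: 0.0
```

pendant --plan '[0,0,-0.02,0,0,0,-0.04,0,0,0,-0.05,0,0,0,-0.06,0,-0.06,0,0,0,-0.06,0,0,0,0,0,0,0,0,0,0,0,0,0,0,0]'

```text
time_s: 15.3
tcp_pos: [0.6306, -0.3364, 0.1799]
orientation: [[0.176, 0.984, -0.0], [0.984, -0.176, 0.0], [0.0, -0.0, -1.0]]
wrist_force: [-0.7, 1.0, -0.4]
width: 0.0452
gripper_force: 0.0
```

Run:
```python
from plant import env, job, grab_frame
from h import *
np.set_printoptions(precision=4,suppress=True)
F={n:grab_frame(n) for n in("top","side")};c={}
for n in F:
    k=biggest(red(F[n]["frame"]));c[n]=cv2.minAreaRect(k);print(n,c[n],cv2.contourArea(k))
print(tri(F["top"],c["top"][0],F["side"],c["side"][0]))
# sleeve region and bystanders against the first pictures
for n in F:
    o=np.load(f"pics/{n}0.npz")["frame"].astype(int);d=np.abs(F[n]["frame"].astype(int)-o).max(2)>60
    m,_,st,_=cv2.connectedComponentsWithStats(d.astype(np.uint8));print(n,[tuple(int(v) for v in s) for s in st[1:] if s[4]>25])
# sleeve's bright run along its axis, before and now (top view)
for im in(np.load("pics/top0.npz")["frame"],F["top"]["frame"]): print([int(v) for v in im[196,166:210].min(1)])
```

```text
top ((415.12310791015625, 168.51541137695312), (23.442564010620117, 17.86100196838379), 7.125016689300537) 369.0
side ((286.3999938964844, 191.20001220703125), (18.782970428466797, 22.360679626464844), 26.56505012512207) 268.5
(array([ 0.6546, -0.2223,  0.0192]), np.float64(0.0017625219832968755))
top [(0, 0, 640, 480, 246548), (378, 159, 50, 24, 640), (432, 176, 8, 12, 29), (119, 209, 8, 8, 44), (108, 239, 40, 11, 130), (586, 350, 54, 130, 3811), (0, 460, 18, 20, 185), (175, 472, 24, 8, 106)]
side [(266, 0, 77, 83, 3108), (510, 0, 99, 82, 5971), (596, 0, 44, 86, 2777), (580, 60, 17, 22, 229), (308, 153, 37, 17, 137), (369, 168, 62, 46, 370), (271, 180, 26, 37, 477), (428, 214, 50, 33, 291), (596, 277, 44, 139, 3486), (269, 300, 37, 53, 817), (515, 347, 62, 59, 951), (594, 370, 23, 51, 565)]
[67, 72, 82, 103, 185, 255, 255, 255, 239, 243, 255, 255, 255, 255, 231, 252, 255, 255, 237, 250, 255, 255, 234, 240, 255, 255, 228, 231, 255, 255, 255, 255, 255, 255, 255, 204, 121, 117, 125, 136, 116, 63, 13, 15]
[33, 36, 44, 55, 99, 162, 208, 199, 137, 146, 195, 205, 203, 180, 128, 163, 197, 187, 136, 156, 195, 184, 134, 140, 187, 179, 126, 130, 179, 190, 186, 186, 193, 201, 180, 108, 63, 66, 68, 79, 81, 81, 84, 83]
```

The sleeve's lips and grooves sit at the same pixels as at the start, so it is home. The plug lies in the blue tray with its origin at z ≈ 0.019 (0.018 expected), and the robot is clear of everything.

```bash
python3 -c "
from plant import env, job, grab_frame
print(job.sign_off())"
```

```text
the job is handed in; nothing more can be done
None
```

Job handed in at about 15 s: the sleeve sprang back home, the plug was drawn out and lies on its side in the blue tray, and the arm never went near the bystanders; sign-off returned no verdict.

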